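# Reset the ratchet display stand to its third notch and put the game on it

## Robot

A 6-joint arm with a two-finger parallel gripper is mounted at the origin on the work surface. World frame = base frame: x ahead of the robot, y to its left, z up, the work surface at z = 0. Lengths are in m, angles in degrees, forces in N, time in s.
With the tool pointing down it reaches from about 0.35 to 0.875 m from the base axis. Payload 4.2 kg.
Tool frame: the origin (TCP) lies where the fingers leave the gripper's body, on its centre line; the fingertips stand 70 mm ahead of it and the grasp point (between the pads) lies 51 mm ahead of it; z points along the fingers, y is the direction in which the jaws open and shut (so a half turn about z gives the same grasp; the last joint's range is limited). The gripper opens to 87 mm and grips with 3 to 60 N. Pads are 19 mm wide; open, the fingers measure 117 mm over their backs; the gripper's body (75 mm by 190 mm) begins 51 mm behind the grasp point.
Start: joints at [91.536, 22.042, 0.453, 0, -68.411, -14.817], TCP at [0.144, 0.608, 0.292] pointing down, gripper open.
Joint ranges: [-179.83, 179.83], [-69.29, 118.12], [-61.27, 80.66], [-181.25, 117.63], [-171.15, -9.14], [-177.46, 177.46]. Speed limits (degrees/s): [159.86, 159.86, 180, 180, 180, 180].

## Interface

Orientations are given as a 3x3 rotation matrix whose columns are the frame's x, y, z axes.
In Python, from station import sense, capture, camera_model, finish_job gives the robot as it stands.
- The arm moves only by the shell command python3 -m inch 'ROWS'. ROWS is JSON, a list of rows, each an object with "hand": the closure, from 0 (fully open) to 1 (shut); "slide": the shift along the world's x, y, z in cm, a list of three; "yaw": the turn about the world's z in rad. A call has 1 to 10 rows; each row is the pose to reach, as a shift and turn from the pose commanded when the call began; what a row does not reach only later rows make up. A row lasts 1/8 s, in which the tool goes at most 62.5 mm and 10.7 degrees, less where a joint would pass 70% of its speed; a pose out of reach is approached as far as the arm can. A call with a gripper value outside its range is refused whole. The fingers move at their own pace and stop on an object; the grip force is fixed at half the most. Time passes only in rows, so rows that repeat a pose let the fingers close. It gives the time, the measured TCP pose, the force and the opening at its end, in the units of the state.
- sense(): the state, without advancing time (a new reading comes with each control period).
- capture(name): name is "scene" or "top" or "wrist"; returns the picture (420x560x3 uint8, blue, green, red); there is no depth.
- camera_model(name): a dict with "mtx" (3x3 intrinsics, pixels), "xyz" and "orientation" of the camera in the world; the wrist camera has in their place "tool_from_camera" (4x4, takes a point from camera to tool coordinates, whose origin is the TCP and whose axes are the flange's). Camera axes: x right, y up, looking along -z (the intrinsics and any distortion apply to the point x, -y, -z); pixel columns grow to the right and rows downward; lengths in m; the calibration is good to about 2 mm. A picture is of the moment at which its call begins: read the wrist's pose just before it. camera_model takes no time and is no camera call.
- finish_job(): hands the job in, once; it reports no verdict.
The state is a dict: "time_s": time; "joints": joint angles; "joint_velocities": joint speeds; "effort": joint torques, N m; "tcp_pos": TCP position; "ee_rot": TCP orientation; "wrist_force": force on the tool from outside, world axes, zero at the start; "moment": the same for the moment, N m; "gripper_width": opening from 0.0 (shut) to 1.0 (fully open).
Only numpy, scipy, OpenCV 4.12 (cv2) and the standard library are available. Lean on these libraries where they do the work, as an engineer would, in place of code of your own. Each camera call takes 0.05 s, during which the arm holds its last target. There are 200 camera calls.

## Task

The tilting display stand on the shop counter was left too steep, and its ratchet only clicks upwards: take its board by the lifting bar, lift it past the last notch until the pawl throws over, and bring it down under control, not dropped, until it lies flat and the pawl is armed again. Then raise the board to its third notch (60 degrees from level) and let it rest there on the pawl. Finally stand the tall boxed game on the ledge, upright, centred and cover outwards, leaning flat against the board, and leave the other things on the counter where they are.

Things in the scene. Friction and masses are not known exactly. Their poses are not given: they have to be found in the camera images.
- stand: Tilting display stand, fixed to the counter: base 190 x 250 mm, two plywood cheeks (106 mm high) 210 mm apart, a plywood board hinged between them, a steel ratchet outside the left (+y) cheek. Origin: on the counter, near mid base. x is level, from the robot's to the customer's side; y along the hinge; z up. Flat, the board lies from the hinge to -x; raising swings its bar edge up and over to +x.
- hinge (a point): Middle of the hinge line (which runs along the stand's y), 70 mm to +x of the stand's origin and 90 mm above the counter.
- board (a joint): Board angle above level, rad, 0 (flat) to 1.60 (stop). Notches hold it at 0.77, 0.91, 1.05 (third), 1.19, 1.33. It clicks upwards freely; let go between two, it drops to the lower one. At 1.45 going up the pawl is thrown off (pass 1.48 to be sure) and the board can go down, where it falls if let go; the last 0.2 rad re-arm the pawl, sure below 0.03. Starts in the 4th or 5th. 3 to 8 N lift it.
- pawl (a joint): Steel pawl, 60 mm, pivoted low on the outside of the left cheek, with an over-centre spring. Between -0.16 and 0.03: leaning on the toothed sector, armed or engaged. 0.68: thrown off, leaning away to the robot's side. Trip arms on the board's hub throw it both ways; it need not be touched.
- bar (a point): Middle of the lifting bar at the board's free edge: round steel, 12 mm thick, 112 mm long, parallel to the hinge and 145 mm from it; 90 mm above the counter when flat. Two 10 mm arms, 100 mm apart, carry it, leaving a gap 34 mm by 90 mm between bar and board. It can turn between two fingers that pinch it from above. Axes turn with the board, as ledge.
- ledge (a point): Middle of the corner of ledge and board face, 6 mm from the hinge line along its z. Turns with the board: -x points up the face, z out of the face, y along the ledge. The board is 180 mm wide, 12 mm thick and rises 105 mm from the ledge (bar at 139 to 151 mm, wholly behind the face plane). The ledge is square to the board, 50 mm deep up to a lip 6 mm thick, 14 mm high.
- game_mid (a point): Centre of the boxed game: closed rigid box 38 mm thick (x), 150 mm wide (y), 200 mm tall (z), 0.3 to 0.55 kg, standing upright on the counter beside the stand; its printed cover faces +x, away from the robot, within 0.35 rad. On the ledge its top stands 49 mm beyond the lifting bar.
- cover (a point): Middle of the game's printed cover face (picture panel with a pale title bar at the top), 19 mm from its centre along its x.
- dice_cup: Bystander: dark wooden dice cup, 76 mm wide, 95 mm tall; origin under its middle.
- card_deck: Bystander: card deck box lying flat, 66 x 92 x 26 mm; origin under its middle.
- pawn: Bystander: big wooden pawn, 52 mm wide at the foot, 98 mm tall; origin under its middle.
There are look-alikes about, which are no part of the job. What is shaped like the part that bears game_mid but orange is not meant.

How it is judged (in metres and radians):
On the way, in this order (a step that is already met when the one before it is completed fails the run):
1. the board is lifted past the last notch and the pawl is thrown off (value of joint board above 1.4 rad and value of joint pawl above 0.5 rad), for 0.1 s.
2. the board is brought down flat and the pawl is armed again (value of joint board below 0.06 rad and value of joint pawl below 0.1 rad), for 0.2 s.
3. the board rests in its third notch, bar released, before the game goes on it (value of joint board between 1.012 and 1.085 rad and value of joint pawl below 0.1 rad and velocity of joint board between -0.05 and 0.05 rad/s and contact force between the fingers and stand below 0.1 N and distance between game_mid and ledge above 0.2 m), for 0.3 s.
At the end, for the whole second after the job is handed in: The board rests in its third notch (58 to 62 degrees) with the pawl engaged, and the game stands on the ledge leaning flat on the board (within about 7 degrees, foot on the ledge, back within 13 mm of the face), right way up, its cover outwards, centred within 20 mm, at rest (value of joint board between 1.012 and 1.085 rad and value of joint pawl below 0.1 rad and x of game_mid in the frame of ledge between -0.11 and -0.092 m and y of game_mid in the frame of ledge between -0.02 and 0.02 m and z of game_mid in the frame of ledge between 0.012 and 0.032 m and z of cover in the frame of ledge above 0.028 m and angle between the x axis of game_mid and the z axis of ledge, either way round below 0.13 rad and angle between the z axis of game_mid and the x axis of ledge, either way round below 0.13 rad and angle between game_mid's own z axis and vertical below 0.8 rad and linear speed of game below 0.02 m/s); the robot touches nothing.
It fails at once if the board is dropped (falls faster than 3.5 rad/s) (velocity of joint board below -3.5 rad/s).
It fails at once if the dice cup is pushed more than 30 mm or knocked over (distance of dice_cup from where it was at the start of the episode above 0.03 m or angle between dice_cup's own z axis and vertical above 0.5 rad).
It fails at once if the card deck is pushed more than 30 mm or knocked over (distance of card_deck from where it was at the start of the episode above 0.03 m or angle between card_deck's own z axis and vertical above 0.5 rad).
It fails at once if the pawn is pushed more than 30 mm or knocked over (distance of pawn from where it was at the start of the episode above 0.03 m or angle between pawn's own z axis and vertical above 0.5 rad).
It also fails if it takes over 64 s, if anything falls off the work surface, if the arm or the gripper's body presses on something with over 40 N, if the wrist force passes 120 N, or if a joint passes its speed limit or range.

## Working session

There is one attempt and no reset: what is moved stays moved. The work goes in short steps, Python scripts to look and compute and a shell command to move; the robot and the scene stay as the last step left them, time stands still between calls to the robot, and variables do not carry over. Pictures are saved under pics/ and viewed, about 8 in all and at most 12, crops included, and the job is handed in when it is done.

```bash
ls; mkdir -p pics; python3 - <<'E'
from station import *
import cv2,json
for n in("scene","top"):
    cv2.imwrite(f"pics/{n}0.png",capture(n)); print(n,camera_model(n))
s=sense();print(s)
print(camera_model("wrist"))
E
```

```text
pics
scene {'mtx': array([[414.10270395,   0.        , 276.90642357],
       [  0.        , 414.10270395, 219.26437345],
       [  0.        ,   0.        ,   1.        ]]), 'xyz': array([1.46037427, 0.42637253, 1.06076331]), 'orientation': array([[-0.43175469, -0.63110057,  0.64443771],
       [ 0.9019663 , -0.29678562,  0.31364802],
       [-0.0066836 ,  0.7166801 ,  0.69737003]])}
top {'mtx': array([[384.17543155,   0.        , 288.91638924],
       [  0.        , 384.17543155, 205.47105242],
       [  0.        ,   0.        ,   1.        ]]), 'xyz': array([ 0.38594971, -0.02079305,  1.09326529]), 'orientation': array([[-1.69983333e-04,  9.80383263e-01, -1.97100555e-01],
       [-9.99994572e-01, -8.15186256e-04, -3.19234288e-03],
       [-3.29039319e-03,  1.97098942e-01,  9.80378080e-01]])}
{'time_s': 0.1, 'joints': array([ 9.15359224e+01,  2.20838386e+01,  3.88215863e-01, -2.62631972e-02,
       -6.84098900e+01, -1.48166002e+01]), 'joint_velocities': array([-0.03527711, -0.1114051 ,  0.19511115,  0.11764535,  0.03988059,
        0.09640242]), 'effort': array([-1.08557433e-04, -3
[... 322 characters left out ...]
.99998214e-01]]), 'wrist_force': array([-0.45491777, -0.48245703,  0.25468675]), 'moment': array([-0.03187347, -0.03819007, -0.01906836]), 'gripper_width': 0.9996538403114591}
{'mtx': array([[313.98203015,   0.        , 284.14761923],
       [  0.        , 313.98203015, 205.05401061],
       [  0.        ,   0.        ,   1.        ]]), 'tool_from_camera': array([[ 6.99392299e-04,  9.68535700e-01,  2.48873679e-01,
         6.80862713e-02],
       [ 9.99999295e-01, -9.16335739e-04,  7.55853618e-04,
        -5.51935452e-04],
       [ 9.60123060e-04,  2.48872975e-01, -9.68535658e-01,
        -9.32225402e-02],
       [ 0.00000000e+00,  0.00000000e+00,  0.00000000e+00,
         1.00000000e+00]])}
```

View pics/scene0.png

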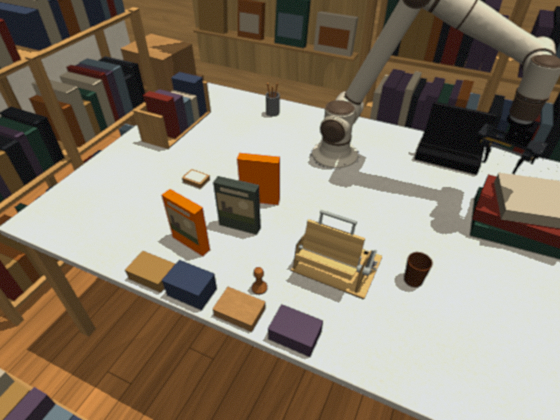

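View pics/top0.png

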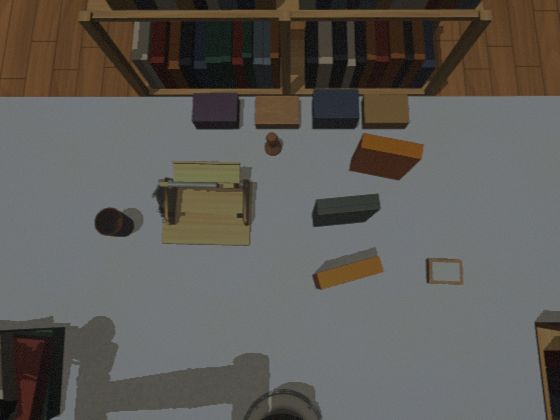

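The scene picture shows the dark green game at (238,205) with its cover towards the customer. There are two orange look-alikes, at (259,180) and (186,222). In the top view the same three are at (347,209), (350,272) and (387,157). I choose the dark green one. The stand is at top (206,205), with its bar at (205,184). The cup is at (113,222) and the pawn at (273,145). Next I'll enlarge crops.

```bash
python3 - <<'E'
import cv2,numpy as np
t=cv2.imread("pics/top0.png");s=cv2.imread("pics/scene0.png")
a=cv2.resize(t[150:250,150:400],None,fx=3.2,fy=3.2,interpolation=cv2.INTER_CUBIC)
b=cv2.resize(s[165:300,200:400],(400,270),interpolation=cv2.INTER_CUBIC)
c=np.zeros((600,800,3),np.uint8);c[:320]=a;c[325:595,:400]=b
b=cv2.resize(s[165:245,205:325],(400,267),interpolation=cv2.INTER_CUBIC);c[325:592,400:]=b
cv2.imwrite("pics/c1.png",c)
E
```

```text
(no output)
```

View pics/c1.png

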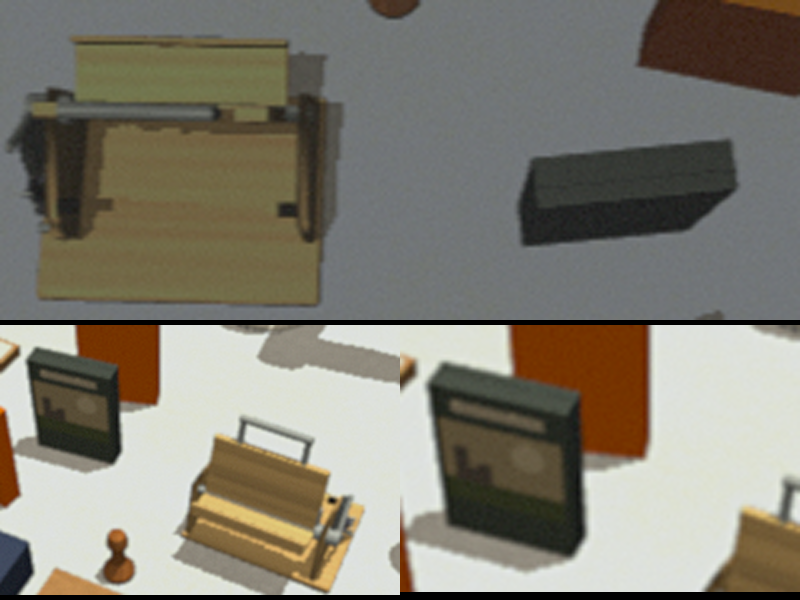

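```bash
cat > h.py <<'E'
import numpy as np
from station import *
def ray(n,u,v,s=None):
    m=camera_model(n);K=m["mtx"]
    d=np.array([(u-K[0,2])/K[0,0],-(v-K[1,2])/K[1,1],-1.])
    if n!="wrist": return np.array(m["xyz"]),np.array(m["orientation"])@d
    T=np.array(m["tool_from_camera"]);R=np.array(s["ee_rot"])
    return np.array(s["tcp_pos"])+R@T[:3,3],R@T[:3,:3]@d
def atz(n,u,v,z,s=None):
    o,d=ray(n,u,v,s);return o+d*(z-o[2])/d[2]
def proj(n,P,s=None):
    m=camera_model(n);K=m["mtx"]
    if n=="wrist":
        T=np.array(m["tool_from_camera"]);R=np.array(s["ee_rot"]);o=np.array(s["tcp_pos"])+R@T[:3,3];R=R@T[:3,:3]
    else: o=np.array(m["xyz"]);R=np.array(m["orientation"])
    p=R.T@(np.array(P)-o);return np.array([K[0,2]-K[0,0]*p[0]/p[2],K[1,2]+K[1,1]*p[1]/p[2]])
E
python3 - <<'E'
from h import *
f=lambda x,y,z:atz("top",150+x/3.2,150+y/3.2,z).round(4)
print("base near",f(38,299,.01),f(318,304,.01))
for n,p in dict(tl=(530,158),tr=(733,140),br=(737,187),bl=(535,207)).items(): print("game",n,f(*p,.2))
for z in(.22,.225,.231):print("bar",z,f(58,108,z),f(215,112,z))
print("bottom game",f(523,244,0),f(690,229,0))
print("cup",atz("top",110,222,.095),"pawn",atz("top",272,139,.098))
E
```

```text
base near [0.4947 0.3414 0.01  ] [0.4902 0.0942 0.01  ]
game tl [ 0.5803 -0.0814  0.2   ]
game tr [ 0.5939 -0.2328  0.2   ]
game br [ 0.5582 -0.2341  0.2   ]
game bl [ 0.5433 -0.0846  0.2   ]
bar 0.22 [0.6138 0.2656 0.22  ] [0.6106 0.1503 0.22  ]
bar 0.225 [0.6125 0.264  0.225 ] [0.6093 0.1493 0.225 ]
bar 0.231 [0.6109 0.262  0.231 ] [0.6078 0.1481 0.231 ]
bottom game [ 0.5448 -0.0876  0.    ] [ 0.5583 -0.2379  0.    ]
cup [0.54266634 0.45334301 0.095     ] pawn [0.77173172 0.02873617 0.098     ]
```

```bash
python3 - <<'E'
from h import *
f=lambda x,y,z:atz("top",150+x/3.2,150+y/3.2,z).round(4)
# bar by two views
def tri(a,b):
    A=[];B=[]
    for o,d in(a,b):
        d=d/np.linalg.norm(d);P=np.eye(3)-np.outer(d,d);A.append(P);B.append(P@o)
    x,r,_,_=np.linalg.lstsq(np.vstack(A),np.hstack(B),rcond=None);return x.round(4),r
for t,s in(((58,108),(312,440)),((215,112),(243,421))):
    print(tri(ray("top",150+t[0]/3.2,150+t[1]/3.2),ray("scene",200+s[0]/2,165+(s[1]-325)/2)))
for z in(.118,.126):print("lip",z,f(75,37,z),f(288,40,z))
s=sense();print(np.degrees(np.arctan2(s["ee_rot"][1,0],s["ee_rot"][0,0])))
E
```

```text
(array([0.6106, 0.2623, 0.2316]), array([4.03835168e-07]))
(array([0.6084, 0.1534, 0.2231]), array([3.19443959e-05]))
lip 0.118 [0.7011 0.2887 0.118 ] [0.6983 0.112  0.118 ]
lip 0.126 [0.6985 0.2862 0.126 ] [0.6957 0.1109 0.126 ]
-13.290361068008224
```

```bash
python3 -m inch '[{"hand":0.3,"slide":[4,-2,3],"yaw":-0.1},{"hand":0.3,"slide":[9,-6,6],"yaw":-0.27},{"hand":0.3,"slide":[14,-10,8],"yaw":-0.44},{"hand":0.3,"slide":[19,-15,8],"yaw":-0.6},{"hand":0.3,"slide":[24,-20,8],"yaw":-0.77},{"hand":0.3,"slide":[29,-25,8],"yaw":-0.94},{"hand":0.3,"slide":[34,-29,8],"yaw":-1.1},{"hand":0.3,"slide":[39,-34,8],"yaw":-1.25},{"hand":0.3,"slide":[43,-38,8],"yaw":-1.36},{"hand":0.3,"slide":[46.6,-40.3,8],"yaw":-1.36}]'
python3 -m inch '[{"hand":0.3,"slide":[0,0,0],"yaw":0},{"hand":0.3,"slide":[0,0,0],"yaw":0}]'
python3 - <<'E'
from h import *
import cv2,pickle
s=sense();im=capture("wrist");cv2.imwrite("pics/w1.png",im);pickle.dump(s,open("w1.pkl","wb"))
print(s["tcp_pos"],s["ee_rot"].round(3),s["wrist_force"])
E
```

```text
time_s: 1.35
tcp_pos: [0.5948, 0.216, 0.3721]
ee_rot: [[-0.022, -1.0, -0.001], [-1.0, 0.022, -0.0], [0.0, 0.001, -1.0]]
wrist_force: [0.1, 1.6, 0.2]
gripper_width: 0.698
time_s: 1.6
tcp_pos: [0.5937, 0.2174, 0.3714]
ee_rot: [[-0.022, -1.0, -0.001], [-1.0, 0.022, -0.001], [0.001, 0.001, -1.0]]
wrist_force: [0.1, -0.1, -0.4]
gripper_width: 0.697
[0.59369554 0.21744372 0.3714448 ] [[-0.022 -1.    -0.001]
 [-1.     0.022 -0.001]
 [ 0.001  0.001 -1.   ]] [ 0.12342727 -0.08654036 -0.37375765]
```

View pics/w1.png

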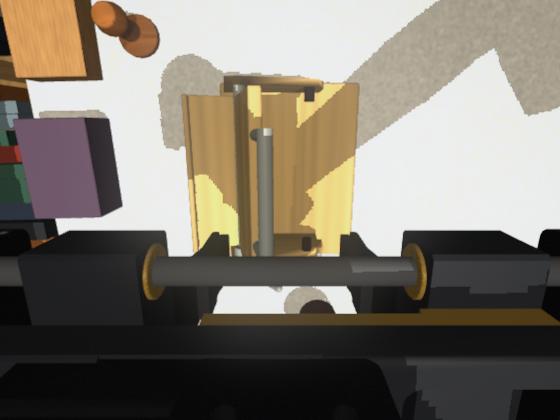

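The wrist view shows the bar running from its -y end at (266,131) down to about (268,258), with the right cheek at (272,85). I'll compute its position.

```bash
python3 - <<'E'
from h import *
import pickle
s=pickle.load(open("w1.pkl","rb"))
for p in((266,131),(265.5,190),(267,250)):print(atz("wrist",*p,.231,s).round(4))
print("cheek",atz("wrist",225,85,.1,s).round(4),atz("wrist",322,85,.106,s).round(4))
print("base corner R near",atz("wrist",358,84,.01,s))
print("lip ",atz("wrist",185,95,.12,s))
E
```

```text
[0.6058 0.1547 0.231 ]
[0.6078 0.1983 0.231 ]
[0.6083 0.2471 0.231 ]
cheek [0.6561 0.1074 0.1   ] [0.5509 0.1103 0.106 ]
base corner R near [0.49064448 0.09933851 0.01      ]
lip  [0.69481688 0.11865347 0.12      ]
```

```bash
python3 -m inch '[{"hand":0.3,"slide":[1.4,-0.9,0],"yaw":0},{"hand":0.3,"slide":[1.4,-0.9,-3],"yaw":0},{"hand":0.3,"slide":[1.4,-0.9,-6],"yaw":0},{"hand":0.3,"slide":[1.4,-0.9,-9],"yaw":0},{"hand":0.3,"slide":[1.4,-0.9,-9],"yaw":0},{"hand":0.6,"slide":[1.4,-0.9,-9],"yaw":0},{"hand":0.9,"slide":[1.4,-0.9,-9],"yaw":0},{"hand":1,"slide":[1.4,-0.9,-9],"yaw":0},{"hand":1,"slide":[1.4,-0.9,-9],"yaw":0},{"hand":1,"slide":[1.4,-0.9,-9],"yaw":0}]'
```

```text
time_s: 2.9
tcp_pos: [0.6078, 0.2087, 0.2824]
ee_rot: [[-0.021, -1.0, 0.0], [-1.0, 0.021, 0.0], [-0.0, -0.0, -1.0]]
wrist_force: [-0.4, -0.6, -0.3]
gripper_width: 0.217
```

```bash
python3 -m inch '[{"hand":1,"slide":[0,0,0],"yaw":0},{"hand":1,"slide":[0,0,0],"yaw":0},{"hand":1,"slide":[0,0,0],"yaw":0},{"hand":1,"slide":[0,0,0],"yaw":0}]'
```

```text
time_s: 3.4
tcp_pos: [0.6078, 0.2087, 0.2823]
ee_rot: [[-0.021, -1.0, 0.0], [-1.0, 0.021, -0.0], [0.0, -0.0, -1.0]]
wrist_force: [-0.2, 0.8, -0.2]
gripper_width: 0.122
```

```bash
python3 -m inch '[{"hand":1,"slide":[0.5,0,0.1],"yaw":0},{"hand":1,"slide":[1,0,0.2],"yaw":0},{"hand":1,"slide":[1.5,0,0.3],"yaw":0},{"hand":1,"slide":[2,0,0.35],"yaw":0},{"hand":1,"slide":[2.5,-0.05,0.4],"yaw":0},{"hand":1,"slide":[2.9,-0.05,0.4],"yaw":0},{"hand":1,"slide":[2.9,-0.05,0.4],"yaw":0}]'
python3 - <<'E'
from h import *
import cv2
cv2.imwrite("pics/s2.png",cv2.resize(capture("scene")[190:300,270:430],None,fx=4.5,fy=4.5,interpolation=cv2.INTER_CUBIC))
E
```

```text
time_s: 4.28
tcp_pos: [0.6375, 0.208, 0.2864]
ee_rot: [[-0.021, -1.0, 0.001], [-1.0, 0.021, -0.0], [0.0, -0.001, -1.0]]
wrist_force: [-1.3, -1.5, 3.0]
gripper_width: 0.125
```

View pics/s2.png

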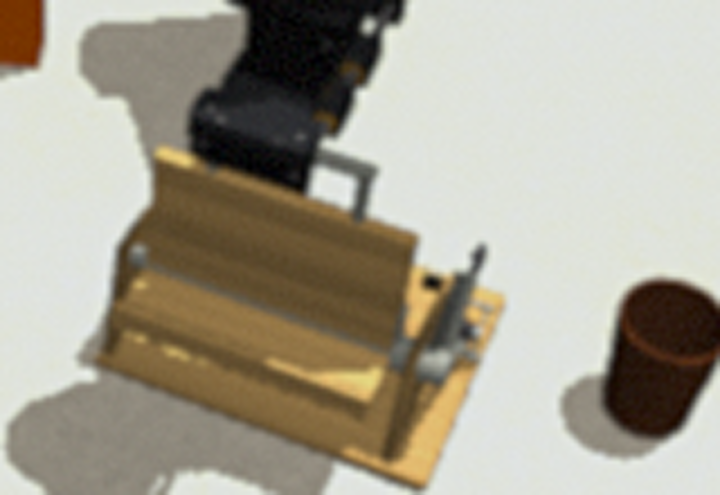

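The board is close to vertical and the bar is held. The pawl, near (470,270), is ambiguous, so I'll go a little further and compare.

```bash
python3 -m inch '[{"hand":1,"slide":[0.2,0,0],"yaw":0},{"hand":1,"slide":[0.4,0,0],"yaw":0},{"hand":1,"slide":[0.4,0,0],"yaw":0}]'; python3 -m inch '[{"hand":1,"slide":[-1.5,0,0],"yaw":0},{"hand":1,"slide":[-2.8,0,-0.2],"yaw":0},{"hand":1,"slide":[-2.8,0,-0.2],"yaw":0}]'
```

```text
time_s: 4.7
tcp_pos: [0.641, 0.208, 0.2864]
ee_rot: [[-0.021, -1.0, 0.0], [-1.0, 0.021, -0.0], [0.0, -0.0, -1.0]]
wrist_force: [-1.5, -3.1, 4.2]
gripper_width: 0.128
time_s: 5.08
tcp_pos: [0.6121, 0.2086, 0.2835]
ee_rot: [[-0.021, -1.0, -0.001], [-1.0, 0.021, 0.001], [-0.001, 0.001, -1.0]]
wrist_force: [1.1, -1.7, -1.9]
gripper_width: 0.12
```

```bash
python3 -m inch '[{"hand":1,"slide":[-0.6,0,-0.15],"yaw":0},{"hand":1,"slide":[-1.2,0,-0.33],"yaw":0},{"hand":1,"slide":[-1.2,0,-0.33],"yaw":0}]'
```

```text
time_s: 5.45
tcp_pos: [0.6003, 0.2088, 0.2808]
ee_rot: [[-0.021, -1.0, -0.0], [-1.0, 0.021, 0.001], [-0.001, 0.0, -1.0]]
wrist_force: [1.3, 1.7, -2.1]
gripper_width: 0.126
```

```bash
python3 - <<'E'
import numpy as np
for t in np.arange(1.2,-.01,-.075):
    x=.6425-.145*np.cos(t);z=.1415+.145*np.sin(t);print(round(t,3),round(100*(x-.6003),2),round(100*(z-.2803),2))
E
```

```text
1.2 -1.03 -0.37
1.125 -2.03 -0.8
1.05 -2.99 -1.3
0.975 -3.92 -1.88
0.9 -4.79 -2.52
0.825 -5.62 -3.23
0.75 -6.39 -4.0
0.675 -7.1 -4.82
0.6 -7.75 -5.69
0.525 -8.33 -6.61
0.45 -8.84 -7.57
0.375 -9.27 -8.57
0.3 -9.63 -9.59
0.225 -9.91 -10.64
0.15 -10.12 -11.71
0.075 -10.24 -12.79
0.0 -10.28 -13.88
```

```bash
python3 -m inch '[{"hand":1,"slide":[-1.03,0,-0.37],"yaw":0},{"hand":1,"slide":[-2.03,0.05,-0.8],"yaw":0},{"hand":1,"slide":[-2.99,0.05,-1.3],"yaw":0},{"hand":1,"slide":[-3.92,0.1,-1.88],"yaw":0},{"hand":1,"slide":[-4.79,0.1,-2.52],"yaw":0},{"hand":1,"slide":[-5.62,0.1,-3.23],"yaw":0},{"hand":1,"slide":[-6.39,0.1,-4.0],"yaw":0},{"hand":1,"slide":[-7.1,0.15,-4.82],"yaw":0},{"hand":1,"slide":[-7.1,0.15,-4.82],"yaw":0}]'
```

```text
time_s: 6.58
tcp_pos: [0.5286, 0.2102, 0.2313]
ee_rot: [[-0.021, -1.0, -0.002], [-1.0, 0.021, 0.0], [-0.0, 0.002, -1.0]]
wrist_force: [0.0, 5.4, -1.8]
gripper_width: 0.124
```

```bash
python3 -m inch '[{"hand":1,"slide":[-0.65,-0.1,-0.87],"yaw":0},{"hand":1,"slide":[-1.23,-0.1,-1.79],"yaw":0},{"hand":1,"slide":[-1.74,-0.1,-2.75],"yaw":0},{"hand":1,"slide":[-2.17,-0.1,-3.75],"yaw":0},{"hand":1,"slide":[-2.53,-0.1,-4.77],"yaw":0},{"hand":1,"slide":[-2.81,-0.1,-5.82],"yaw":0},{"hand":1,"slide":[-3.02,-0.1,-6.89],"yaw":0},{"hand":1,"slide":[-3.14,-0.1,-7.97],"yaw":0},{"hand":1,"slide":[-3.14,-0.1,-7.97],"yaw":0}]'
```

```text
time_s: 7.7
tcp_pos: [0.4996, 0.2104, 0.1555]
ee_rot: [[-0.019, -1.0, 0.005], [-1.0, 0.019, 0.003], [-0.003, -0.005, -1.0]]
wrist_force: [-2.9, 6.6, 12.2]
gripper_width: 0.126
```

```bash
python3 -m inch '[{"hand":1,"slide":[0,0,-0.4],"yaw":0},{"hand":1,"slide":[0,0,-0.8],"yaw":0},{"hand":1,"slide":[0,0,-1.1],"yaw":0},{"hand":1,"slide":[0,0,-1.1],"yaw":0},{"hand":1,"slide":[0,0,-1.1],"yaw":0}]'
python3 - <<'E'
from h import *
import cv2
cv2.imwrite("pics/s3.png",cv2.resize(capture("scene")[190:300,270:430],None,fx=4.5,fy=4.5,interpolation=cv2.INTER_CUBIC))
E
```

```text
time_s: 8.32
tcp_pos: [0.4991, 0.2101, 0.144]
ee_rot: [[-0.02, -1.0, 0.004], [-1.0, 0.02, 0.003], [-0.003, -0.003, -1.0]]
wrist_force: [-2.8, 7.0, 8.5]
gripper_width: 0.128
```

View pics/s3.png

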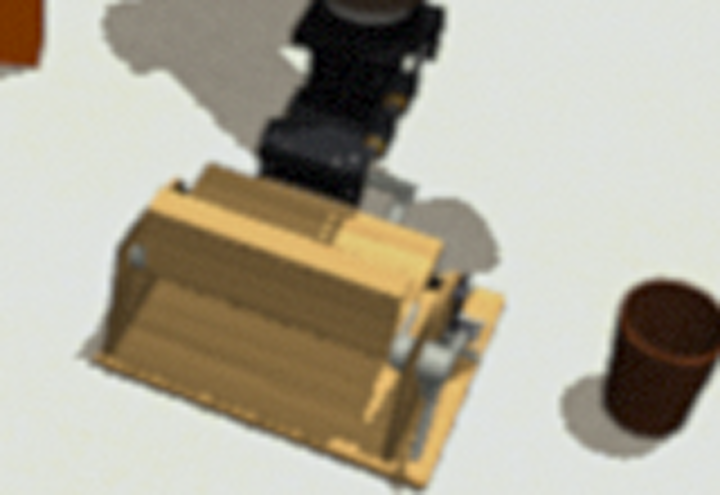

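The board looks flat in this picture. I'll press slightly to be sure the pawl is re-armed.

```bash
python3 -m inch '[{"hand":1,"slide":[0,0,-0.2],"yaw":0},{"hand":1,"slide":[0,0,-0.3],"yaw":0},{"hand":1,"slide":[0,0,-0.3],"yaw":0},{"hand":1,"slide":[0,0,-0.3],"yaw":0}]'
```

```text
time_s: 8.88
tcp_pos: [0.4991, 0.2102, 0.1438]
ee_rot: [[-0.019, -1.0, 0.005], [-1.0, 0.019, 0.002], [-0.003, -0.004, -1.0]]
wrist_force: [-7.9, 6.2, 24.3]
gripper_width: 0.129
```

```bash
python3 -m inch '[{"hand":1,"slide":[0.05,0,1.3],"yaw":0},{"hand":1,"slide":[0.16,0,2.4],"yaw":0},{"hand":1,"slide":[0.65,0,4.5],"yaw":0},{"hand":1,"slide":[1.44,-0.05,6.55],"yaw":0},{"hand":1,"slide":[2.53,-0.05,8.4],"yaw":0},{"hand":1,"slide":[3.89,-0.1,10.1],"yaw":0},{"hand":1,"slide":[5.26,-0.1,11.4],"yaw":0},{"hand":1,"slide":[6.67,-0.15,12.4],"yaw":0},{"hand":1,"slide":[7.67,-0.15,13.0],"yaw":0},{"hand":1,"slide":[7.67,-0.15,13.0],"yaw":0}]'
```

```text
time_s: 10.12
tcp_pos: [0.5727, 0.2075, 0.2729]
ee_rot: [[-0.02, -1.0, -0.003], [-1.0, 0.02, -0.001], [0.001, 0.003, -1.0]]
wrist_force: [-13.3, 6.1, 19.2]
gripper_width: 0.127
```

```bash
python3 -m inch '[{"hand":1,"slide":[0,-0.1,0.4],"yaw":0},{"hand":1,"slide":[0.3,-0.1,0.6],"yaw":0},{"hand":1,"slide":[0.3,-0.1,0.6],"yaw":0}]'
python3 - <<'E'
from h import *
import cv2
a=cv2.resize(capture("scene")[190:300,270:430],(580,400),interpolation=cv2.INTER_CUBIC)
cv2.imwrite("pics/s4.png",a)
E
```

```text
time_s: 10.5
tcp_pos: [0.5758, 0.2073, 0.2749]
ee_rot: [[-0.02, -1.0, -0.005], [-1.0, 0.02, 0.001], [-0.001, 0.005, -1.0]]
wrist_force: [-5.2, 8.5, 5.5]
gripper_width: 0.124
```

View pics/s4.png

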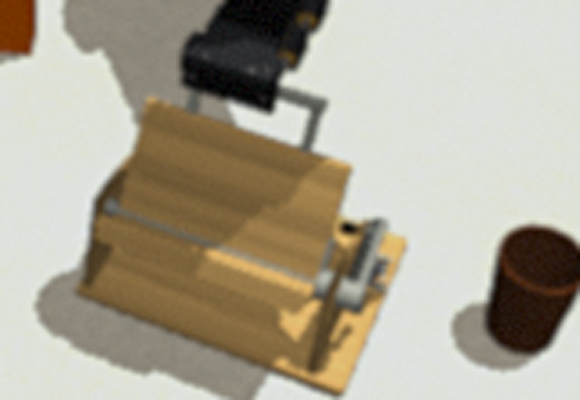

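The board is at about 60 to 63 degrees, with bar TCP x .576. I'll nudge it a little higher, then lower and feel for the pawl.

```bash
python3 -m inch '[{"hand":1,"slide":[0.25,-0.15,0.15],"yaw":0},{"hand":1,"slide":[0.25,-0.15,0.15],"yaw":0}]';python3 -m inch '[{"hand":1,"slide":[-0.4,0,-0.15],"yaw":0},{"hand":1,"slide":[-0.7,0,-0.3],"yaw":0},{"hand":1,"slide":[-0.7,0,-0.3],"yaw":0}]'; python3 -m inch '[{"hand":1,"slide":[-0.3,0,-0.2],"yaw":0},{"hand":1,"slide":[-0.3,0,-0.2],"yaw":0}]'
```

```text
time_s: 10.8
tcp_pos: [0.5786, 0.2069, 0.2764]
ee_rot: [[-0.02, -1.0, -0.003], [-1.0, 0.02, 0.003], [-0.003, 0.003, -1.0]]
wrist_force: [-5.2, 10.3, 4.6]
gripper_width: 0.127
time_s: 11.18
tcp_pos: [0.5723, 0.207, 0.273]
ee_rot: [[-0.02, -1.0, -0.001], [-1.0, 0.02, 0.004], [-0.004, 0.001, -1.0]]
wrist_force: [-1.8, 10.2, 2.1]
gripper_width: 0.127
time_s: 11.42
tcp_pos: [0.5704, 0.207, 0.2721]
ee_rot: [[-0.02, -1.0, 0.002], [-1.0, 0.02, 0.004], [-0.004, -0.002, -1.0]]
wrist_force: [-0.7, 11.2, 3.7]
gripper_width: 0.128
```

```bash
python3 -m inch '[{"hand":1,"slide":[-0.25,0.2,-0.15],"yaw":0},{"hand":1,"slide":[-0.5,0.2,-0.3],"yaw":0},{"hand":1,"slide":[-0.5,0.2,-0.3],"yaw":0}]'
```

```text
time_s: 11.8
tcp_pos: [0.5679, 0.2072, 0.2708]
ee_rot: [[-0.02, -1.0, 0.008], [-1.0, 0.02, 0.002], [-0.002, -0.008, -1.0]]
wrist_force: [6.0, 3.0, 5.4]
gripper_width: 0.123
```

Resistance at x .568 shows the board is held on the pawl in the third notch; the second would be near .553. I'll relieve the load and release.

```bash
python3 -m inch '[{"hand":1,"slide":[0.2,0,0.1],"yaw":0},{"hand":0.6,"slide":[0.2,0,0.1],"yaw":0},{"hand":0.5,"slide":[0.2,0,0.1],"yaw":0},{"hand":0.5,"slide":[0.2,0,0.1],"yaw":0},{"hand":0.5,"slide":[0.2,0,0.1],"yaw":0},{"hand":0.5,"slide":[0.2,0,0.1],"yaw":0},{"hand":0.5,"slide":[0.2,0,3.5],"yaw":0},{"hand":0.5,"slide":[0.2,0,7],"yaw":0},{"hand":0.5,"slide":[0.2,0,10],"yaw":0},{"hand":0.3,"slide":[0.2,0,10],"yaw":0}]'
python3 - <<'E'
from h import *
import cv2,numpy as np,pickle
a=cv2.resize(capture("scene")[190:300,270:430],(400,275),interpolation=cv2.INTER_CUBIC)
s=sense();pickle.dump(s,open("w2.pkl","wb"));w=capture("wrist")
c=np.zeros((420,800,3),np.uint8);c[:275,:400]=a;c[:,400:]=w[:,70:470]
t=cv2.resize(capture("top")[150:250,150:260],(155,140));c[278:418,:155]=t
cv2.imwrite("pics/s5.png",c)
E
```

```text
time_s: 13.05
tcp_pos: [0.5682, 0.2069, 0.3715]
ee_rot: [[-0.021, -1.0, 0.005], [-1.0, 0.021, 0.003], [-0.003, -0.005, -1.0]]
wrist_force: [-0.3, 0.4, 0.2]
gripper_width: 0.546
```

View pics/s5.png

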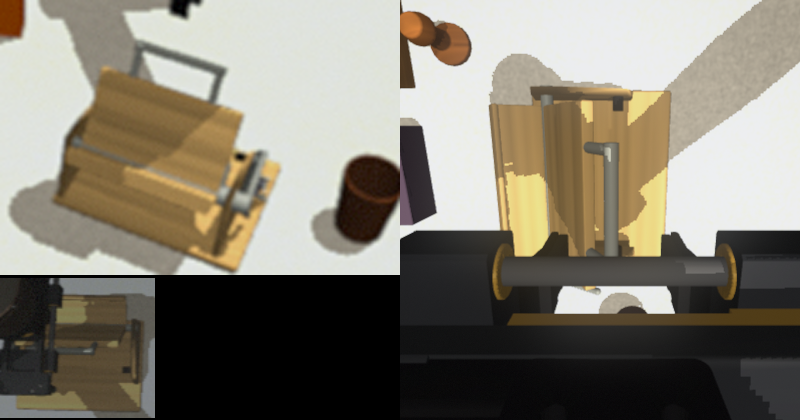

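```bash
python3 - <<'E'
from h import *
import pickle
s=pickle.load(open("w2.pkl","rb"))
for p in((282,146),(281,200),(282,248)):print("bar",atz("wrist",*p,.2157,s).round(4))
for p in((160,106),(172,230)):print("lip",atz("wrist",*p,.134,s).round(4))
print("hinge pin R end",atz("wrist",216,100,.09,s))
for t in(.91,1.05,1.19):
  print(t,"lip-bar dx",.062*np.sin(t)-.014*np.cos(t)+.145*np.cos(t),"lipz",.09+.062*np.cos(t)+.014*np.sin(t))
print(sense()["tcp_pos"])
E
```

```text
bar [0.5689 0.1562 0.2157]
bar [0.5706 0.1992 0.2157]
bar [0.5707 0.2408 0.2157]
lip [0.6907 0.1199 0.134 ]
lip [0.6931 0.2506 0.134 ]
hinge pin R end [0.64334099 0.11213371 0.09      ]
0.91 lip-bar dx 0.12934992504381124 lipz 0.13910528882396564
1.05 lip-bar dx 0.11896204726064527 lipz 0.1329933301276033
1.19 lip-bar dx 0.10624631923557815 lipz 0.12604007762164138
[0.56705113 0.20657261 0.36726486]
```

The bar and lip geometry (dx .122 against .119 expected) confirms the third notch, at rest. Next, the game.

```bash
python3 -m inch '[{"hand":0,"slide":[0,-4,0.5],"yaw":0.03},{"hand":0,"slide":[0,-9,0.5],"yaw":0.06},{"hand":0,"slide":[0,-14,0.5],"yaw":0.09},{"hand":0,"slide":[0,-19,0.5],"yaw":0.115},{"hand":0,"slide":[0.2,-24,0.5],"yaw":0.115},{"hand":0,"slide":[0.2,-29,0.5],"yaw":0.115},{"hand":0,"slide":[0.2,-33,0.5],"yaw":0.115},{"hand":0,"slide":[0.2,-36.6,0.5],"yaw":0.115},{"hand":0,"slide":[0.2,-36.6,0.5],"yaw":0.115},{"hand":0,"slide":[0.2,-36.6,0.5],"yaw":0.115}]'
python3 - <<'E'
from h import *
import cv2,pickle
s=sense();pickle.dump(s,open("w3.pkl","wb"));w=capture("wrist");cv2.imwrite("pics/w3.png",w);print(s["tcp_pos"])
E
```

```text
time_s: 14.45
tcp_pos: [0.5693, -0.159, 0.3724]
ee_rot: [[0.094, -0.996, -0.002], [-0.996, -0.094, 0.0], [-0.001, 0.002, -1.0]]
wrist_force: [1.3, 0.5, 0.1]
gripper_width: 1.002
[ 0.56933476 -0.15899929  0.3724273 ]
```

View pics/w3.png

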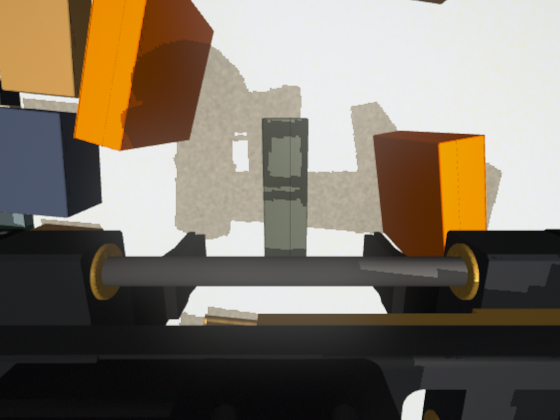

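The game's dark green top lies between cols 263 and 308, its -y end at row 118. It is square to the jaws.

```bash
python3 - <<'E'
from h import *
import pickle
s=pickle.load(open("w3.pkl","rb"))
p,q=atz("wrist",263,119,.2,s),atz("wrist",308,119,.2,s)
m=(p+q)/2;print(p,q,np.linalg.norm(p-q),"end mid",m,"centre",m-s["ee_rot"][:,0]*.075)
E
```

```text
[ 0.59345835 -0.22823476  0.2       ] [ 0.55690415 -0.23169925  0.2       ] 0.03671801563922535 end mid [ 0.57518125 -0.229967    0.2       ] centre [ 0.56815923 -0.15529646  0.20004296]
```

```bash
python3 -m inch '[{"hand":0,"slide":[0,0.2,-3],"yaw":0},{"hand":0,"slide":[0,0.2,-7],"yaw":0},{"hand":0,"slide":[0,0.2,-11],"yaw":0},{"hand":0,"slide":[0,0.2,-13.7],"yaw":0},{"hand":0,"slide":[0,0.2,-13.7],"yaw":0},{"hand":0.5,"slide":[0,0.2,-13.7],"yaw":0},{"hand":0.8,"slide":[0,0.2,-13.7],"yaw":0},{"hand":0.8,"slide":[0,0.2,-13.7],"yaw":0},{"hand":0.8,"slide":[0,0.2,-13.7],"yaw":0},{"hand":0.8,"slide":[0,0.2,-13.7],"yaw":0}]'
python3 -m inch '[{"hand":0.8,"slide":[0,0,0],"yaw":0},{"hand":0.8,"slide":[0,0,0],"yaw":0},{"hand":0.8,"slide":[0,0,0],"yaw":0}]'
```

```text
time_s: 15.75
tcp_pos: [0.5696, -0.1573, 0.2367]
ee_rot: [[0.094, -0.996, 0.0], [-0.996, -0.094, 0.0], [0.0, -0.0, -1.0]]
wrist_force: [-0.4, 0.1, -0.2]
gripper_width: 0.52
time_s: 16.12
tcp_pos: [0.5693, -0.1573, 0.2366]
ee_rot: [[0.094, -0.996, -0.001], [-0.996, -0.094, -0.0], [0.0, 0.001, -1.0]]
wrist_force: [-1.4, -0.1, 1.9]
gripper_width: 0.434
```

```bash
python3 -m inch '[{"hand":0.8,"slide":[0,0,2],"yaw":0},{"hand":0.8,"slide":[0,0,6],"yaw":0},{"hand":0.8,"slide":[0,0,10],"yaw":0},{"hand":0.8,"slide":[0,0,14],"yaw":0},{"hand":0.8,"slide":[0,1,17],"yaw":0},{"hand":0.8,"slide":[0,4,17],"yaw":0},{"hand":0.8,"slide":[0,8,17],"yaw":-0.03},{"hand":0.8,"slide":[1,12,17],"yaw":-0.05},{"hand":0.8,"slide":[2.5,16,17],"yaw":-0.08},{"hand":0.8,"slide":[4,20,17],"yaw":-0.1}]'
python3 -m inch '[{"hand":0.8,"slide":[2,4,0],"yaw":-0.015},{"hand":0.8,"slide":[4,8,0],"yaw":-0.015},{"hand":0.8,"slide":[5.3,12,0],"yaw":-0.015},{"hand":0.8,"slide":[5.3,14.5,0],"yaw":-0.015},{"hand":0.8,"slide":[5.3,16.3,0],"yaw":-0.015},{"hand":0.8,"slide":[5.3,16.3,0],"yaw":-0.015},{"hand":0.8,"slide":[5.3,16.3,0],"yaw":-0.015}]'
python3 - <<'E'
from h import *
import cv2
s=sense();print(s["tcp_pos"])
cv2.imwrite("pics/s6.png",cv2.resize(capture("scene")[130:290,230:430],(750,600),interpolation=cv2.INTER_CUBIC))
E
```

```text
time_s: 17.38
tcp_pos: [0.6095, 0.0444, 0.4044]
ee_rot: [[-0.007, -1.0, -0.003], [-1.0, 0.007, 0.001], [-0.001, 0.003, -1.0]]
wrist_force: [0.6, 0.1, -0.6]
gripper_width: 0.432
time_s: 18.25
tcp_pos: [0.6623, 0.2048, 0.4069]
ee_rot: [[-0.022, -1.0, 0.0], [-1.0, 0.022, -0.0], [0.0, -0.0, -1.0]]
wrist_force: [0.2, -1.0, -5.0]
gripper_width: 0.434
[0.66230835 0.20484154 0.40691901]
```

View pics/s6.png

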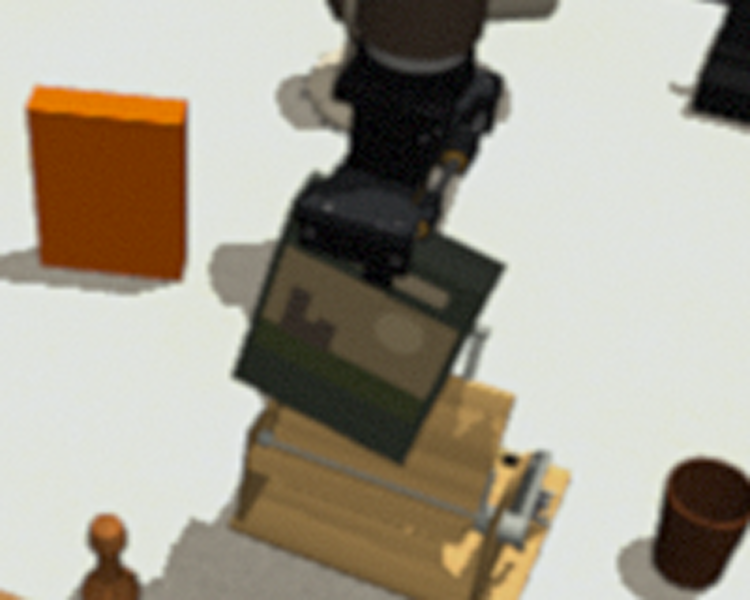

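The cover faces out, but the game seems to have swung in the grip: its lower corners are at (235,375) and (405,463), the top right at (505,265). I'll measure the roll.

```bash
python3 - <<'E'
from h import *
for n,p in dict(bl=(235,375),br=(405,463),tr=(505,265)).items():
    o,d=ray("scene",230+p[0]/3.75,130+p[1]/3.75);print(n,(o+d*(.681-o[0])/d[0]).round(4))
E
```

```text
bl [0.681  0.0979 0.1947]
br [0.681  0.241  0.1608]
tr [0.681  0.2879 0.381 ]
```

The game has rolled about 13° in the grip, its foot towards -y. I'll stand it on the clear counter on the robot side of the stand, using x-only moves. That levels it so I can regrip.

```bash
python3 -m inch '[{"hand":0.8,"slide":[0,0,3],"yaw":0},{"hand":0.8,"slide":[0,0,6],"yaw":0},{"hand":0.8,"slide":[0,0,9],"yaw":0},{"hand":0.8,"slide":[-2,0,9],"yaw":0},{"hand":0.8,"slide":[-6,0,9],"yaw":0},{"hand":0.8,"slide":[-10,0,9],"yaw":0},{"hand":0.8,"slide":[-14,0,9],"yaw":0},{"hand":0.8,"slide":[-18,0,9],"yaw":0},{"hand":0.8,"slide":[-22,0,9],"yaw":0},{"hand":0.8,"slide":[-24.5,0,9],"yaw":0}]'
python3 -m inch '[{"hand":0.8,"slide":[0,0,0],"yaw":0},{"hand":0.8,"slide":[0,0,-4],"yaw":0},{"hand":0.8,"slide":[0,0,-9],"yaw":0},{"hand":0.8,"slide":[0,0,-14],"yaw":0},{"hand":0.8,"slide":[0,0,-19],"yaw":0},{"hand":0.8,"slide":[0,0,-23.5],"yaw":0},{"hand":0.8,"slide":[0,0,-24.3],"yaw":0},{"hand":0.8,"slide":[0,0,-25],"yaw":0},{"hand":0.8,"slide":[0,0,-25.5],"yaw":0},{"hand":0.8,"slide":[0,0,-25.5],"yaw":0}]'
```

```text
time_s: 19.55
tcp_pos: [0.4156, 0.204, 0.4978]
ee_rot: [[-0.022, -1.0, 0.002], [-1.0, 0.022, 0.002], [-0.002, -0.002, -1.0]]
wrist_force: [0.2, 0.2, -5.2]
gripper_width: 0.432
time_s: 20.8
tcp_pos: [0.4203, 0.2064, 0.2481]
ee_rot: [[-0.018, -1.0, 0.009], [-1.0, 0.019, 0.002], [-0.003, -0.009, -1.0]]
wrist_force: [-3.5, -3.4, 14.7]
gripper_width: 0.43
```

```bash
python3 -m inch '[{"hand":0.8,"slide":[0,0,-0.5],"yaw":0},{"hand":0.5,"slide":[0,0,-0.5],"yaw":0},{"hand":0.4,"slide":[0,0,-0.5],"yaw":0},{"hand":0.4,"slide":[0,0,-0.5],"yaw":0},{"hand":0.4,"slide":[0,0,-0.5],"yaw":0},{"hand":0.4,"slide":[0,0,-0.5],"yaw":0}]'
python3 - <<'E'
from h import *
import cv2
s=sense();print(s["tcp_pos"])
cv2.imwrite("pics/s7.png",cv2.resize(capture("scene")[110:270,270:470],(750,600),interpolation=cv2.INTER_CUBIC))
E
```

```text
time_s: 21.55
tcp_pos: [0.4176, 0.2058, 0.2364]
ee_rot: [[-0.021, -1.0, -0.0], [-1.0, 0.021, -0.0], [0.0, 0.0, -1.0]]
wrist_force: [-0.0, -0.5, -0.0]
gripper_width: 0.598
[0.41760379 0.20576848 0.23636478]
```

View pics/s7.png

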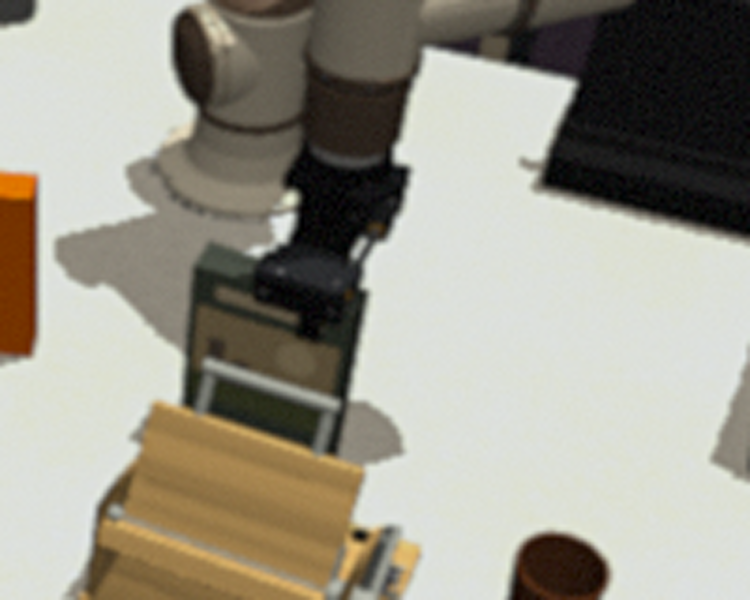

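The game now stands upright on the counter. Its front top corners are at about (196,272) and (366,293), and the finger, at (313,315), looks off-centre.

```bash
python3 - <<'E'
from h import *
g=lambda p:(270+p[0]/3.75,110+p[1]/3.75)
for p in((196,272),(366,293)): print(atz("scene",*g(p),.2).round(4))
for p in((186,398),(335,452)):print("foot-ish",[ (o+d*(.437-o[0])/d[0]).round(4) for o,d in[ray("scene",*g(p))]])
o,d=ray("scene",*g((313,338)));print("tip",(o+d*(.452-o[0])/d[0]).round(4))
q=proj("scene",(.4366,.2058,.2));print((q-[270,110])*3.75)
E
```

```text
[0.4461 0.0992 0.2   ]
[0.4108 0.2416 0.2   ]
foot-ish [array([0.437 , 0.0976, 0.039 ])]
foot-ish [array([0.437 , 0.2455, 0.0302])]
tip [0.452  0.2114 0.1701]
[316.59332296 299.13452425]
```

```bash
python3 -m inch '[{"hand":0,"slide":[0,0,0],"yaw":0},{"hand":0,"slide":[0,0,0],"yaw":0},{"hand":0,"slide":[0,0,0],"yaw":0},{"hand":0,"slide":[0,0,4],"yaw":0},{"hand":0,"slide":[0,-1,9],"yaw":0},{"hand":0,"slide":[0,-3.5,13.5],"yaw":0},{"hand":0,"slide":[0,-3.5,13.5],"yaw":0},{"hand":0,"slide":[0,-3.5,13.5],"yaw":0}]'
cat > seg.py <<'E'
from h import *
import cv2,pickle,sys
def seg(w,ref=cv2.imread("pics/w3.png")):
    c=np.median(ref[150:230,267:303].reshape(-1,3),0);m=(np.abs(w.astype(int)-c).max(2)<28).astype(np.uint8)
    m[252:]=0;n,l,st,_=cv2.connectedComponentsWithStats(cv2.morphologyEx(m,cv2.MORPH_CLOSE,np.ones((9,9))))
    k=1+np.argmax(st[1:,4]);P=np.argwhere(l==k)[:,::-1].astype(np.float32);return c,st[k],cv2.minAreaRect(P),l==k
E
python3 - <<'E'
from seg import *
print(seg(cv2.imread("pics/w3.png"))[:3])
s=sense();w=capture("wrist");cv2.imwrite("pics/w4.png",w);pickle.dump(s,open("w4.pkl","wb"))
c,st,r,m=seg(w);print(st,r,s["tcp_pos"])
for y in range(60,250,20):
    x=np.flatnonzero(m[y]);print(y,(x.min(),x.max()) if len(x) else None)
E
```

```text
time_s: 22.6
tcp_pos: [0.4172, 0.1705, 0.371]
ee_rot: [[-0.021, -1.0, -0.001], [-1.0, 0.021, 0.0], [-0.0, 0.001, -1.0]]
wrist_force: [0.3, 1.1, -0.6]
gripper_width: 1.0
(array([106., 121., 117.]), array([ 262,  118,   46,  132, 4744], dtype=int32), ((284.5, 183.5), (131.0, 45.0), 90.0))
[ 259  110   48  104 1343] ((282.5, 161.5), (103.0, 47.0), 90.0) [0.41717742 0.17053021 0.37096154]
60 None
80 None
100 None
120 (np.int64(259), np.int64(306))
140 (np.int64(259), np.int64(305))
160 (np.int64(259), np.int64(304))
180 (np.int64(259), np.int64(304))
200 (np.int64(303), np.int64(303))
220 None
240 None
```

```bash
python3 - <<'E'
from seg import *
for f in("w3","w4"):
    w=cv2.imread(f"pics/{f}.png");print(f,[int(w[y,268:300].mean()) for y in range(100,136,2)],[int(v) for v in w[150:230,240:330].mean((0,2))[::5]])
s=pickle.load(open("w4.pkl","rb"))
for v in(110,114,119):
    m=(atz("wrist",260,v,.2,s)+atz("wrist",305,v,.2,s))/2;print(v,m.round(4),(m-s["ee_rot"][:,0]*.075).round(4))
E
```

```text
w3 [172, 170, 168, 168, 168, 169, 170, 169, 169, 106, 115, 89, 84, 84, 83, 83, 83, 82] [194, 193, 174, 176, 173, 90, 103, 106, 106, 108, 96, 107, 104, 89, 188, 187, 186, 186]
w4 [175, 174, 174, 175, 172, 120, 121, 121, 121, 121, 117, 117, 115, 107, 78, 77, 77, 77] [213, 195, 190, 186, 75, 76, 76, 75, 75, 74, 80, 83, 78, 173, 182, 188, 204, 222]
110 [0.4172 0.0923 0.2   ] [0.4188 0.1673 0.2   ]
114 [0.4173 0.0954 0.2   ] [0.4189 0.1704 0.2   ]
119 [0.4174 0.0993 0.2   ] [0.419  0.1743 0.2   ]
```

```bash
python3 -m inch '[{"hand":0,"slide":[0.1,-0.3,-3],"yaw":0},{"hand":0,"slide":[0.1,-0.3,-7],"yaw":0},{"hand":0,"slide":[0.1,-0.3,-11],"yaw":0},{"hand":0,"slide":[0.1,-0.3,-13.5],"yaw":0},{"hand":0.5,"slide":[0.1,-0.3,-13.5],"yaw":0},{"hand":0.8,"slide":[0.1,-0.3,-13.5],"yaw":0},{"hand":0.8,"slide":[0.1,-0.3,-13.5],"yaw":0},{"hand":0.8,"slide":[0.1,-0.3,-13.5],"yaw":0},{"hand":0.8,"slide":[0.1,-0.3,-13.5],"yaw":0},{"hand":0.8,"slide":[0.1,-0.3,-13.5],"yaw":0}]'
python3 -m inch '[{"hand":0.8,"slide":[0,0,0],"yaw":0},{"hand":0.8,"slide":[0,0,0],"yaw":0},{"hand":0.8,"slide":[0,0,0],"yaw":0},{"hand":0.8,"slide":[0,0,0],"yaw":0}]'
```

```text
time_s: 23.9
tcp_pos: [0.4187, 0.1678, 0.2369]
ee_rot: [[-0.021, -1.0, 0.001], [-1.0, 0.021, 0.001], [-0.001, -0.001, -1.0]]
wrist_force: [1.3, 0.9, 1.6]
gripper_width: 0.441
time_s: 24.4
tcp_pos: [0.4188, 0.1678, 0.2369]
ee_rot: [[-0.021, -1.0, 0.001], [-1.0, 0.021, 0.0], [-0.0, -0.001, -1.0]]
wrist_force: [0.5, 0.1, 3.1]
gripper_width: 0.436
```

```bash
python3 -m inch '[{"hand":0.8,"slide":[0,0,1],"yaw":0},{"hand":0.8,"slide":[0,0.1,3],"yaw":0},{"hand":0.8,"slide":[0,0.4,6],"yaw":0},{"hand":0.8,"slide":[0,0.8,9],"yaw":0},{"hand":0.8,"slide":[0,1.3,12],"yaw":0},{"hand":0.8,"slide":[0,1.8,15],"yaw":0},{"hand":0.8,"slide":[0,2.3,18],"yaw":0},{"hand":0.8,"slide":[0,2.7,21],"yaw":0},{"hand":0.8,"slide":[0,3.0,23.5],"yaw":0},{"hand":0.8,"slide":[0,3.2,24.7],"yaw":0}]'
python3 -m inch '[{"hand":0.8,"slide":[1,0.1,0],"yaw":0},{"hand":0.8,"slide":[3,0.3,0],"yaw":0},{"hand":0.8,"slide":[6,0.4,0],"yaw":0},{"hand":0.8,"slide":[9,0.5,0],"yaw":0},{"hand":0.8,"slide":[12,0.6,0],"yaw":0},{"hand":0.8,"slide":[15,0.7,0],"yaw":0},{"hand":0.8,"slide":[18,0.7,0],"yaw":0},{"hand":0.8,"slide":[21,0.7,0],"yaw":0},{"hand":0.8,"slide":[23,0.7,0],"yaw":0},{"hand":0.8,"slide":[24.3,0.7,0],"yaw":0}]'
python3 -m inch '[{"hand":0.8,"slide":[0,0,-0.5],"yaw":0},{"hand":0.8,"slide":[0,0,-2],"yaw":0},{"hand":0.8,"slide":[0,0,-4],"yaw":0},{"hand":0.8,"slide":[0,0,-6],"yaw":0},{"hand":0.8,"slide":[0,0,-7.5],"yaw":0},{"hand":0.8,"slide":[0,0,-7.5],"yaw":0}]'
python3 - <<'E'
from h import *
import cv2
s=sense();print(s["tcp_pos"])
cv2.imwrite("pics/s8.png",cv2.resize(capture("scene")[130:290,230:430],(750,600),interpolation=cv2.INTER_CUBIC))
im=cv2.imread("pics/s8.png").astype(int)
# expected bottom front corners if upright & sampling of row profile
t=s["tcp_pos"]
for y in(-.075,.075):
  for z in(t[2]-.2366,t[2]-.0366): print(y,((proj("scene",(t[0]+.019,t[1]+y,z))-[230,130])*3.75).round())
E
```

```text
time_s: 25.65
tcp_pos: [0.4182, 0.1999, 0.4837]
ee_rot: [[-0.021, -1.0, -0.001], [-1.0, 0.021, 0.0], [-0.0, 0.001, -1.0]]
wrist_force: [-0.6, -0.3, -4.5]
gripper_width: 0.433
time_s: 26.9
tcp_pos: [0.6633, 0.2067, 0.4793]
ee_rot: [[-0.022, -1.0, -0.006], [-1.0, 0.022, -0.002], [0.002, 0.006, -1.0]]
wrist_force: [0.6, -0.2, -4.8]
gripper_width: 0.43
time_s: 27.65
tcp_pos: [0.6609, 0.2066, 0.4063]
ee_rot: [[-0.021, -1.0, -0.004], [-1.0, 0.021, -0.002], [0.002, 0.004, -1.0]]
wrist_force: [0.0, 0.7, -4.9]
gripper_width: 0.436
[0.66091784 0.2066     0.40630338]
-0.075 [274. 409.]
-0.075 [285. 213.]
0.075 [458. 472.]
0.075 [494. 274.]
```

```bash
python3 - <<'E'
import cv2,numpy as np
def dark(f):
    im=cv2.imread(f).astype(int);m=(im.max(2)<85)&(im[...,1]>=im[...,2]-2);return m
for f in("pics/s6.png","pics/s8.png"):
    m=dark(f);print(f)
    for y in range(300,480,20):
        x=np.flatnonzero(m[y,200:560])+200;print(y,(x.min(),x.max(),len(x)) if len(x) else None,end=' ')
    print()
    for x in range(250,480,30):
        y=np.flatnonzero(m[330:520,x])+330;print(x,y.max() if len(y) else None,end=' ')
    print()
E
```

```text
pics/s6.png
300 (np.int64(258), np.int64(484), 68) 320 (np.int64(252), np.int64(474), 53) 340 (np.int64(246), np.int64(463), 64) 360 (np.int64(239), np.int64(453), 113) 380 (np.int64(243), np.int64(443), 149) 400 (np.int64(279), np.int64(432), 154) 420 (np.int64(321), np.int64(421), 101) 440 (np.int64(357), np.int64(412), 56) 460 (np.int64(395), np.int64(511), 10) 
250 383 280 401 310 415 340 431 370 446 400 461 430 405 460 347 
pics/s8.png
300 (np.int64(281), np.int64(494), 90) 320 (np.int64(280), np.int64(491), 28) 340 (np.int64(279), np.int64(486), 29) 360 (np.int64(278), np.int64(483), 79) 380 (np.int64(277), np.int64(479), 145) 400 (np.int64(278), np.int64(474), 197) 420 (np.int64(317), np.int64(468), 152) 440 (np.int64(370), np.int64(465), 96) 460 (np.int64(425), np.int64(511), 36) 
250 None 280 407 310 418 340 428 370 440 400 450 430 461 460 456
```

The silhouette check puts the bottom corners at about (277,407) and (458,470), against (274,409) and (458,472) predicted. The game is upright and centred, so I'll lower it.

```bash
python3 -m inch '[{"hand":0.8,"slide":[0.1,0,-1],"yaw":0},{"hand":0.8,"slide":[0.1,0,-3],"yaw":0},{"hand":0.8,"slide":[0.1,0,-4.5],"yaw":0},{"hand":0.8,"slide":[0.1,0,-5],"yaw":0},{"hand":0.8,"slide":[0.1,0,-5],"yaw":0}]'; python3 -m inch '[{"hand":0.8,"slide":[0,0,-0.25],"yaw":0},{"hand":0.8,"slide":[0,0,-0.4],"yaw":0},{"hand":0.8,"slide":[0,0,-0.4],"yaw":0}]'
```

```text
time_s: 28.32
tcp_pos: [0.6627, 0.2067, 0.3585]
ee_rot: [[-0.021, -1.0, 0.0], [-1.0, 0.021, -0.0], [0.0, -0.0, -1.0]]
wrist_force: [0.2, -0.7, -5.7]
gripper_width: 0.431
time_s: 28.7
tcp_pos: [0.6625, 0.2067, 0.3546]
ee_rot: [[-0.021, -1.0, 0.0], [-1.0, 0.021, 0.0], [-0.0, -0.0, -1.0]]
wrist_force: [0.3, -0.6, -4.8]
gripper_width: 0.434
```

```bash
python3 -m inch '[{"hand":0.8,"slide":[0,0,-0.2],"yaw":0},{"hand":0.8,"slide":[0,0,-0.3],"yaw":0},{"hand":0.8,"slide":[0,0,-0.3],"yaw":0}]'; python3 -m inch '[{"hand":0.8,"slide":[0,0,-0.2],"yaw":0},{"hand":0.8,"slide":[0,0,-0.2],"yaw":0}]'
```

```text
time_s: 29.08
tcp_pos: [0.6625, 0.2067, 0.3514]
ee_rot: [[-0.021, -1.0, -0.0], [-1.0, 0.021, -0.0], [0.0, 0.0, -1.0]]
wrist_force: [0.0, -0.2, -5.0]
gripper_width: 0.434
time_s: 29.32
tcp_pos: [0.6625, 0.2068, 0.3493]
ee_rot: [[-0.021, -1.0, -0.0], [-1.0, 0.021, -0.0], [0.0, 0.0, -1.0]]
wrist_force: [-1.0, -0.4, -4.0]
gripper_width: 0.435
```

```bash
python3 -m inch '[{"hand":0.8,"slide":[0,0,-0.15],"yaw":0},{"hand":0.8,"slide":[0,0,-0.15],"yaw":0}]'
```

```text
time_s: 29.58
tcp_pos: [0.6625, 0.2065, 0.349]
ee_rot: [[-0.021, -1.0, 0.001], [-1.0, 0.021, -0.0], [0.0, -0.001, -1.0]]
wrist_force: [-1.1, -0.7, -0.6]
gripper_width: 0.435
```

```bash
python3 -m inch '[{"hand":0.5,"slide":[0,0,0],"yaw":0},{"hand":0.45,"slide":[0,0,0],"yaw":0},{"hand":0.4,"slide":[0,0,0],"yaw":0},{"hand":0.35,"slide":[0,0,0],"yaw":0},{"hand":0.3,"slide":[0,0,0],"yaw":0},{"hand":0.2,"slide":[0,0,0],"yaw":0},{"hand":0.1,"slide":[0,0,0],"yaw":0},{"hand":0,"slide":[0,0,0],"yaw":0},{"hand":0,"slide":[0,0,0],"yaw":0},{"hand":0,"slide":[0,0,0],"yaw":0}]'
python3 - <<'E'
from h import *
import cv2
s=sense();print(s["tcp_pos"],s["wrist_force"])
cv2.imwrite("pics/s9.png",cv2.resize(capture("scene")[130:290,230:430],(750,600),interpolation=cv2.INTER_CUBIC))
im=cv2.imread("pics/s9.png").astype(int);m=(im.max(2)<85)&(im[...,1]>=im[...,2]-2)
for y in range(300,520,20):
    x=np.flatnonzero(m[y,200:560])+200;print(y,(x.min(),x.max(),len(x)) if len(x) else None,end=' ')
E
```

```text
time_s: 30.82
tcp_pos: [0.6626, 0.2067, 0.348]
ee_rot: [[-0.021, -1.0, -0.0], [-1.0, 0.021, -0.0], [0.0, 0.0, -1.0]]
wrist_force: [-0.6, -0.0, -1.4]
gripper_width: 0.993
[0.66255433 0.20670944 0.34800439] [-0.62520514 -0.03465967 -1.43427608]
300 (np.int64(291), np.int64(500), 200) 320 (np.int64(288), np.int64(496), 123) 340 (np.int64(285), np.int64(492), 122) 360 (np.int64(284), np.int64(487), 51) 380 (np.int64(281), np.int64(483), 22) 400 (np.int64(283), np.int64(478), 50) 420 (np.int64(278), np.int64(472), 114) 440 (np.int64(275), np.int64(469), 178) 460 (np.int64(313), np.int64(511), 156) 480 (np.int64(364), np.int64(530), 103) 500 (np.int64(419), np.int64(541), 45)
```

```bash
python3 -m inch '[{"hand":0,"slide":[-0.7,0,-0.1],"yaw":0},{"hand":0,"slide":[-1.5,0,-0.3],"yaw":0},{"hand":0,"slide":[-2.3,0,-0.6],"yaw":0},{"hand":0,"slide":[-3.1,0,-0.9],"yaw":0},{"hand":0,"slide":[-3.9,0.05,-1.2],"yaw":0},{"hand":0,"slide":[-4.7,0.05,-1.5],"yaw":0},{"hand":0,"slide":[-5.4,0.05,-1.8],"yaw":0},{"hand":0,"slide":[-6.0,0.1,-2.1],"yaw":0},{"hand":0,"slide":[-6.0,0.1,-2.1],"yaw":0}]'
python3 -m inch '[{"hand":0,"slide":[-0.5,0,-0.3],"yaw":0},{"hand":0,"slide":[-1,0,-0.5],"yaw":0},{"hand":0,"slide":[-1.5,0,-0.7],"yaw":0},{"hand":0,"slide":[-1.5,0,-0.7],"yaw":0}]'
python3 -m inch '[{"hand":0,"slide":[-0.4,0,0],"yaw":0},{"hand":0,"slide":[-0.8,0,0],"yaw":0},{"hand":0,"slide":[-0.8,0,0],"yaw":0}]'
```

```text
time_s: 32.0
tcp_pos: [0.6019, 0.2077, 0.3268]
ee_rot: [[-0.021, -1.0, -0.001], [-1.0, 0.021, -0.0], [0.0, 0.001, -1.0]]
wrist_force: [-2.2, -0.6, -0.4]
gripper_width: 0.997
time_s: 32.5
tcp_pos: [0.5875, 0.2078, 0.3204]
ee_rot: [[-0.021, -1.0, 0.001], [-1.0, 0.021, 0.0], [-0.0, -0.001, -1.0]]
wrist_force: [0.1, -0.3, 0.1]
gripper_width: 1.002
time_s: 32.88
tcp_pos: [0.5794, 0.2077, 0.3203]
ee_rot: [[-0.021, -1.0, 0.0], [-1.0, 0.021, 0.0], [-0.0, -0.0, -1.0]]
wrist_force: [-0.3, 0.6, 0.1]
gripper_width: 0.999
```

The finger carried the lean (-2.2 N) and is now free, as predicted. I'll withdraw upwards and look.

```bash
python3 -m inch '[{"hand":0,"slide":[0,0,2],"yaw":0},{"hand":0,"slide":[0,0,5],"yaw":0},{"hand":0,"slide":[0,0,9],"yaw":0},{"hand":0,"slide":[-4,0,13],"yaw":0},{"hand":0,"slide":[-9,0,13],"yaw":0},{"hand":0,"slide":[-14,0,13],"yaw":0},{"hand":0,"slide":[-18,0,13],"yaw":0},{"hand":0,"slide":[-18,0,13],"yaw":0}]'
python3 - <<'E'
from h import *
import cv2
a=cv2.resize(capture("scene")[165:295,250:430],(554,400),interpolation=cv2.INTER_CUBIC)
t=cv2.resize(capture("top")[130:260,150:290],(215,200))
c=np.zeros((400,800,3),np.uint8);c[:,:554]=a;c[:200,560:775]=t;cv2.imwrite("pics/f.png",c)
cv2.imwrite("pics/scene_end.png",capture("scene"))
b=cv2.imread("pics/scene0.png");e=cv2.imread("pics/scene_end.png")
for n,(x,y,w,h) in dict(cup=(403,250,30,40),pawn=(250,263,20,32)).items():
    print(n,np.abs(b[y:y+h,x:x+w].astype(int)-e[y:y+h,x:x+w]).mean())
H=np.array([.6425,.207,.09]);t=1.05;yw=-.021
X=lambda f,y,z:H+np.array([np.cos(yw),np.sin(yw),0])*(-f*np.cos(t)+z*np.sin(t))+np.array([-np.sin(yw),np.cos(yw),0])*y+np.array([0,0,f*np.sin(t)+z*np.cos(t)])
for y in(-.075,.075):
  for f,z in((.2,.006),(.2,.044),(.014,.044)): print(y,f,z,((proj("scene",X(f,y,z))-[250,165])*3.077).round())
E
```

```text
time_s: 33.88
tcp_pos: [0.3976, 0.2072, 0.4515]
ee_rot: [[-0.018, -1.0, 0.002], [-1.0, 0.018, 0.003], [-0.003, -0.002, -1.0]]
wrist_force: [0.5, -0.1, 0.3]
gripper_width: 0.999
cup 2.4233333333333333
pawn 1.4760416666666667
-0.075 0.2 0.006 [223.  70.]
-0.075 0.2 0.044 [211.  74.]
-0.075 0.014 0.044 [165. 255.]
0.075 0.2 0.006 [373. 116.]
0.075 0.2 0.044 [365. 122.]
0.075 0.014 0.044 [310. 307.]
```

View pics/f.png

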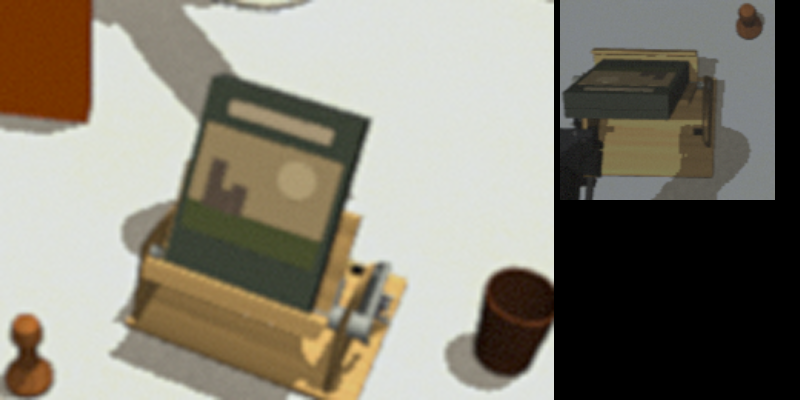

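The game stands leaning on the board, cover outwards and title at the top. Its front corners, at (215,76), (370,120), (170,252) and (312,310), are within about 2 camera pixels of those predicted for a correct placing in the third notch. Cup and pawn have not moved, so I'll hand in.

```bash
python3 -c "
from station import *
s=sense();print(s['time_s'],s['wrist_force']);print(finish_job())"
```

```text
34.025 [-0.52246489 -0.16112962 -0.01396155]
the job is handed in; nothing more can be done
None
```

The job was handed in at 34 s, with the board in its third notch and the game leaning on it, cover outwards. No verdict is reported, so this rests on my own checks.

**What I did**
- **Board down and up:** I lifted the board by its bar past the last notch, brought it down held all the way until it pressed on its stop, then raised it to the third notch and let go.
- **Game:** I stood the dark green game on the ledge and eased it back against the board with the finger.

**Last checks**
- **Notch:** After release, the bar-to-lip distance was 122 mm, against 119 mm expected for the third notch. The second would be 129 mm and the fourth 106 mm. Pressing down before release also met firm resistance there.
- **Game:** Its four visible front corners lie within about 2 camera pixels of a correct, centred placing. The cover faces out with the title at the top.
- **Cup and pawn:** The cup and pawn showed no change in the camera pictures.
- **Robot:** The robot was clear of everything, with about 0.5 N read at the wrist.

**What went wrong or stayed uncertain**
- **Swing in the grip:** On the first carry the game rolled about 13° in the grip. I set it down on the clear counter, took it again at its middle and carried it more gently. The second carry stayed upright.
- **Centring:** The top and wrist cameras disagreed by about 5 to 8 mm on the stand's y position. I aimed between them, within the 20 mm allowed.
- **Pawl:** I never saw the pawl's position clearly. I inferred it from the forces and from how the board moved.
- **Card deck:** I did not check it by number; the arm never went near the boxes lying on the customer side of the counter.

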